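# Lock the block clamp into the trimming stand

## Task

Pick up the block clamp, hang it by its two lugs in the bayonet collar of the trimming stand, then twist it clockwise (seen from above), gently and without forcing it, until the lugs drop into the locking notches and the clamp sits flush on the collar, upright; then let go of it. Leave the bottle, brush and cassette rack where they are.

Things in the scene. Friction and masses are not known exactly. Their poses are not given: they have to be found in the camera images.
- clamp: Block clamp, 0.2 to 0.45 kg, loose, standing upright on its stem. Origin: centre of its underside, z up. Steel stem 28 mm across, z 0 to 18.5 mm, with two bayonet lugs at its foot; shoulder disc 50 mm across, z 18.5 to 22.5; beige block 34 mm in x, 36 mm in y, z 22.5 to 62.5; purple cassette with white wax on top, to 73.5 mm.
- clamp_lug (a point): Tip of one of the clamp's two lugs, 24 mm from the clamp's axis along its +y, 3 mm above its underside; the other lug is opposite, along -y. Each lug is 9 mm wide in x and 6 mm high, its underside level with the clamp's origin. Red strips on the disc and on the y faces of the block stand over the lugs. The lugs are alike: either fits either gap.
- clamp_grip (a point): Point on the clamp's axis 45 mm above its origin, in the middle of the block: the place to grip, across the two flat x faces (34 mm apart).
- trim_stand: Trimming stand, fixed to the bench. Aluminium base plate 120 mm (x) by 105 mm (y) by 12 mm, beige pedestal, and on top the round grey bayonet collar, 68 mm across, its top 95 mm above the bench. Origin: centre of the base's underside, z up.
- collar_mouth (a point): Centre of the collar's top face, on its vertical axis; axes as the stand's. Hole for the stem 32 mm across. The collar rides on a spring: it yields downward from about 5 N, sinks 1 mm per further newton, bottoms 10 mm down at about 15 N and springs back, damped, when let go. Locked, the clamp's disc is flush on the collar and the clamp's origin 18.5 mm below this point.
- entry_gap (a point): Middle of the collar's +y entry gap, 21 mm from the axis, level with its top face; a like gap lies opposite at -y. Each gap is 14 mm wide, reaches 26 mm from the axis and is marked red on the rim. From a gap the lugs can turn only clockwise as seen from above; the other way is blocked.
- ledge (a point): The ledge straight below the +y entry gap, 13.5 mm under the collar's top (the same at -y). A lug lowered through a gap lands on it, with the clamp's disc 5 mm above the collar. Turned clockwise, the lug slides along the ledge, under the collar's 5 mm thick flange, until it drops 5 mm into a notch 13 mm wide. The far wall of the notch is a hard stop.
- lock_band (a point): Middle of one of the two green bands on the collar's rim, 1.1 rad clockwise (seen from above) of the +y gap. The hidden locking notch lies somewhere beneath the band, its centre 0.8 to 1.4 rad clockwise of the gap, the same for both lugs; exactly where cannot be seen and differs from time to time, so it has to be felt.
- reagent: Amber bottle, 56 mm across, 130 mm high, standing; origin under its centre. Leave alone.
- section_brush: Wooden-handled brush 170 mm long, lying; origin under its middle. Leave alone.
- cassette_rack: White rack 80 by 60 by 26 mm with five purple cassettes up to 32 mm high; origin under its centre. Leave alone.
Not all that is in view belongs to the job. There is more than one size of the clamp; the job needs the smallest.

How it is judged:
By the outcome, as a careful person would: the job done as asked, in the order asked, and still so for the second after the job is handed in, with the robot touching nothing.
It also fails if it takes over 64 s, if anything falls off the work surface, if the arm or the gripper's body presses on something with over 40 N, if the wrist force passes 120 N, or if a joint passes its speed limit or range.

## Robot

A 6-joint arm with a two-finger parallel gripper is mounted at the origin on the work surface. World frame = base frame: x ahead of the robot, y to its left, z up, the work surface at z = 0. Lengths are in mm, angles in degrees, forces in N, time in s.
With the tool pointing down it reaches from about 275 to 875 mm from the base axis. Payload 12.5 kg.
Tool frame: the origin (TCP) lies on the centre line of the jaws, within the pads' length; the fingertips stand 11 mm ahead of it and the grasp point (between the pads) lies 8 mm behind it (manip.tip_extent is the distance from the TCP to the fingertips, in mm); y points along the fingers, z is the direction in which the jaws open and shut, and the axes are right-handed (so a half turn about y gives the same grasp; the last joint's range is limited). The gripper opens to 85 mm and grips with 20 to 120 N. Pads are 22 mm wide; open, the fingers measure 114 mm over their backs; the gripper's body (76 mm by 85 mm) begins 54 mm behind the grasp point. The pads swing forward as they close: fully open they stand 13 mm farther back than shut.
Start: joints at [-78.988, 20.094, 94.641, -0, 65.266, -4.847], TCP at [150.323, -529.044, 242.29] pointing down, gripper open.
Joint ranges: [-157.81, 157.81], [-45, 120.19], [0.68, 151.7], [-89.99, 269.99], [4.06, 180], [-164.3, 164.3]. Speed limits (degrees/s): [127.2, 127.2, 159.86, 180, 180, 180].

## Interface

Orientations are given as a 3x3 rotation matrix whose columns are the frame's x, y, z axes.
In Python, from plant import manip gives the robot as it stands.
- The arm moves only by the tool apply_moves, never from a script. Its argument "steps" is a list that holds one entry, the list of rows, each a list of 6 numbers: the shift along the world's x, y, z each as a share of 0.025 m, from -1 to 1, then the turn, a rotation vector about the world's x, y, z each as a share of 5 degrees, from -1 to 1. In form: [[[dx, dy, dz, ax, ay, az], ...]]. A call has exactly 5 rows; each row shifts and turns the pose as measured when the row begins; what a row does not reach is not made up. A row lasts 1/12 s, in which the tool goes at most 41.7 mm and 7.16 degrees, less where a joint would pass 70% of its speed; a pose out of reach is approached as far as the arm can. A call with a number of a shift or a turn outside -1 to 1 is refused whole. A call with a gripper value outside its range is refused whole. "gripper" is the opening, from 0 (shut) to 1 (fully open), set as the call begins (left out, the last holds). The fingers move at their own pace and stop on an object; "newtons" is the grip in N (left out, the last holds). Time passes only in rows, so rows that do not move let the fingers close, or fill a call up. It gives the time, the measured TCP pose, the force and the opening at its end, in the units of the state.
- manip.read_state(): the state, without advancing time (a new reading comes with each control period).
- manip.grab_frame(name): name is "scene" or "top" or "wrist"; returns a dict with "image" (384x512x3 uint8, red, green, blue), "camera_matrix" (3x3 intrinsics, pixels), "world_to_cam" (4x4, takes a point from world to camera coordinates); the wrist camera has in their place "T_tool_cam" (4x4, takes a point from camera to tool coordinates, whose origin is the TCP and whose axes are the tool frame's). Camera axes: x right, y up, looking along -z (the intrinsics and any distortion apply to the point x, -y, -z); pixel columns grow to the right and rows downward; lengths in mm; the calibration is good to about 2 mm. A picture is of the moment at which its call begins: read the wrist's pose just before it. There is no depth.
- manip.sign_off(): hands the job in, once; it reports no verdict.
The state is a dict: "time_s": time; "qpos": joint angles; "joint_velocities": joint speeds; "effort": joint torques, N m; "eef_pos": TCP position; "orientation": TCP orientation; "wrist_force": force on the tool from outside, world axes, zero at the start; "ft_torque": the same for the moment, N m; "gripper_width": finger opening in mm.
Only numpy, scipy, OpenCV 4.12 (cv2) and the standard library are available. Lean on these libraries where they do the work, as an engineer would, in place of code of your own. Each camera call takes 0.05 s, during which the arm holds its last target. There are 200 camera calls.

## Working session

There is one attempt and no reset: what is moved stays moved. The work goes in short steps, Python scripts to look and compute and a tool call to move; the robot and the scene stay as the last step left them, time stands still between calls to the robot, and variables do not carry over. Pictures are saved under pics/ and viewed, about 8 in all and at most 12, crops included, and the job is handed in when it is done.

Besides the shell and the picture viewer there is one more tool, called in YAML: its name, and indented under it one key for each argument. apply_moves: Moves the arm, as the interface text tells. Shift numbers are shares of 0.025 m and turn numbers shares of 5 degrees, none past 1 either way. Its arguments: {"type":"object","properties":{"steps":{"type":"array","items":{"type":"array","items":{"type":"array","items":{"type":"number"}}}},"gripper":{"type":"number"},"newtons":{"type":"number"}},"required":["steps"]}

```bash
mkdir -p pics; cat > h.py <<'E'
import numpy as np, cv2
from plant import manip
def grab(n):
    s=manip.read_state(); f=manip.grab_frame(n); f['s']=s
    f['bgr']=cv2.cvtColor(np.asarray(f['image']),cv2.COLOR_RGB2BGR); return f
def cam(f):
    # returns R,t cam->world
    if 'world_to_cam' in f: T=np.linalg.inv(np.array(f['world_to_cam']))
    else:
        W=np.eye(4); W[:3,:3]=f['s']['orientation']; W[:3,3]=f['s']['eef_pos']; T=W@np.array(f['T_tool_cam'])
    return T
def ray(f,u,v,z):
    T=cam(f); K=np.array(f['camera_matrix']); d=np.linalg.solve(K,[u,v,1.]); d=T[:3,:3]@(d*[1,-1,-1]); o=T[:3,3]
    return o+d*(z-o[2])/d[2]
def proj(f,p):
    c=np.linalg.inv(cam(f))@np.append(p,1); q=np.array(f['camera_matrix'])@(c[:3]*[1,-1,-1]); return q[:2]/q[2]
E
python3 - <<'E'
from h import *
a=[]
for n in ('scene','top','wrist'):
    f=grab(n); cv2.imwrite(f'pics/{n}0.png',f['bgr']); a.append(f['bgr'])
    print(n,[k for k in f if k!='image'],cam(f).round(2).tolist())
cv2.imwrite('pics/all0.png',np.hstack([cv2.resize(a[0],(400,300)),cv2.resize(a[2],(400,300))]))
s=f['s'];print(s['time_s'],s['eef_pos'],np.round(s['orientation'],3).tolist(),s['gripper_width'],s['wrist_force'])
E
```

```text
scene ['camera_matrix', 'world_to_cam', 's', 'bgr'] [[-0.55, -0.45, 0.7, 1538.29], [0.83, -0.3, 0.47, 612.73], [-0.01, 0.84, 0.54, 808.67], [0.0, 0.0, 0.0, 1.0]]
top ['camera_matrix', 'world_to_cam', 's', 'bgr'] [[0.01, 1.0, -0.08, 472.1], [-1.0, 0.01, 0.01, -0.8], [0.01, 0.08, 1.0, 1345.89], [0.0, 0.0, 0.0, 1.0]]
wrist ['camera_matrix', 'T_tool_cam', 's', 'bgr'] [[0.27, 0.92, 0.28, 220.61], [-0.96, 0.26, 0.08, -507.53], [-0.0, -0.29, 0.96, 374.21], [0.0, 0.0, 0.0, 1.0]]
0.1 [ 150.26629739 -528.77427538  241.81208851] [[-0.962, -0.0, 0.273], [-0.273, 0.001, -0.962], [-0.0, -1.0, -0.001]] 85.45408959950485 [ 0.17635045 -0.4226495   0.38367086]
```

View pics/top0.png

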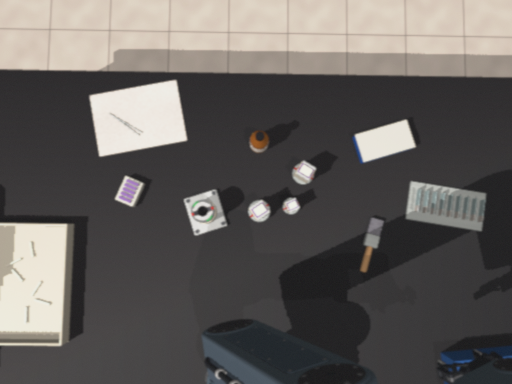

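View pics/all0.png

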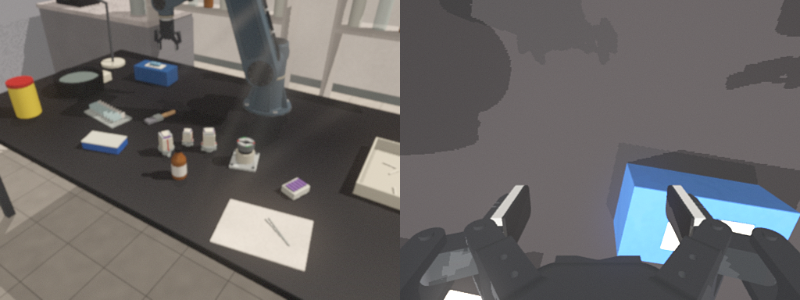

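The top view shows three clamps at pixels (304,173), (260,210) and (291,205), the last looking smallest. The stand is at (205,212), the bottle at (259,142), and the arm at the bottom.

```bash
python3 - <<'E'
from h import *
f=grab('top'); g=grab('scene')
for n,u,v,z in [('cA',304,173,70),('cB',260,210,70),('cC',291,205,70),('stand',204,211,95),('bottle',259,142,100)]:
    p=ray(f,u,v,z); print(n,p.round(1),proj(g,p).round())
c1=cv2.resize(f['bgr'][150:250,170:330],(800,500),interpolation=cv2.INTER_CUBIC)[:, :]
cv2.imwrite('pics/c1.png',c1)
E
```

```text
cA [ 638.2 -166.1   70. ] [212. 176.]
cB [524.9 -34.5  70. ] [265. 172.]
cC [ 541.1 -127.3   70. ] [239. 167.]
stand [519.  130.2  95. ] [312. 180.]
bottle [724.9 -28.6 100. ] [230. 194.]
```

View pics/c1.png

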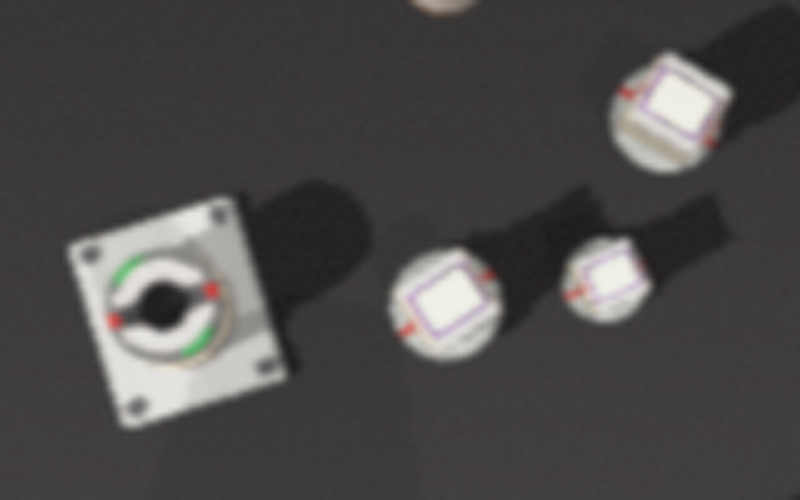

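The enlarged crop confirms the smallest clamp (disc 17 px, about 50 mm) at crop (605,281). Its red strips run along about (575,294)-(643,268), and the collar's red gaps are at (116,321) and (213,290).

apply_moves:
  steps:
    - [[1,1,0,0,0,1],[1,1,0,0,0,1],[1,1,0,0,0,1],[1,1,0,0,0,1],[1,1,0,0,0,1]]
  gripper: 0.8

```text
time_s: 0.67
eef_pos: [274.9, -402.6, 241.1]
orientation: [[-0.752, -0.001, 0.66], [-0.66, -0.001, -0.752], [0.001, -1.0, -0.0]]
wrist_force: [0.7, -1.1, 0.2]
gripper_width: 68.4
```

apply_moves:
  steps:
    - [[1,1,0,0,0,1],[1,1,0,0,0,1],[1,1,0,0,0,1],[1,1,0,0,0,1],[1,1,0,0,0,1]]

```text
time_s: 1.08
eef_pos: [404.5, -270.3, 241.5]
orientation: [[-0.383, 0.0, 0.924], [-0.924, -0.001, -0.383], [0.001, -1.0, 0.001]]
wrist_force: [-0.0, -1.2, -0.7]
gripper_width: 68.2
```

apply_moves:
  steps:
    - [[1,1,0,0,0,1],[1,1,0,0,0,1],[1,1,0,0,0,1],[1,1,0,0,0,1],[1,1,0,0,0,1]]

```text
time_s: 1.5
eef_pos: [534.6, -137.1, 241.8]
orientation: [[0.067, 0.002, 0.998], [-0.998, -0.001, 0.067], [0.001, -1.0, 0.001]]
wrist_force: [1.0, -0.7, 0.2]
gripper_width: 68.7
```

apply_moves:
  steps:
    - [[0.1,0.2,0,0,0,1],[0.1,0.1,0,0,0,1],[0,0.1,0,0,0,1],[0,0,0,0,0,0.2],[0,0,0,0,0,0]]

```text
time_s: 1.92
eef_pos: [544.1, -120.0, 240.7]
orientation: [[0.363, 0.002, 0.932], [-0.932, 0.0, 0.363], [0.0, -1.0, 0.002]]
wrist_force: [-0.3, -0.6, -0.5]
gripper_width: 68.1
```

```bash
python3 - <<'E'
from h import *
f=grab('wrist'); cv2.imwrite('pics/w1.png',f['bgr']); np.save('pics/T.npy',cam(f))
s=f['s'];print(s['eef_pos'],np.round(s['orientation'],3).tolist(),s['qpos'])
hsv=cv2.cvtColor(f['bgr'],cv2.COLOR_BGR2HSV)
print(proj(f,[541,-127,22]),proj(f,[541,-127,73]))
for nm,m in (('red',cv2.inRange(hsv,(0,120,60),(8,255,255))|cv2.inRange(hsv,(172,120,60),(180,255,255))),('purple',cv2.inRange(hsv,(120,60,40),(160,255,255)))):
    n,l,st,c=cv2.connectedComponentsWithStats(m)
    for i in range(1,n):
        if st[i,4]>15: print(nm,st[i],c[i].round(1),ray(f,*c[i],22.5 if nm=='red' else 73.5).round(1))
E
```

```text
[ 544.10043857 -119.99026231  240.74573585] [[0.363, 0.002, 0.932], [-0.932, 0.0, 0.363], [0.0, -1.0, 0.002]] [-1.72478305e+01  2.08926937e+01  9.37164725e+01  5.81874444e-02
  6.53131247e+01 -3.85401609e+01]
[248.25399286 165.96826752] [247.51642917 176.78292311]
red [272 105   4   6  17] [273.7 107.8] [543.7 -52.6  22.5]
red [248 148   2  10  20] [248.5 152.5] [ 535.3 -111.4   22.5]
red [331 208   7   6  23] [333.9 210.5] [ 663.  -141.4   22.5]
```

View pics/w1.png

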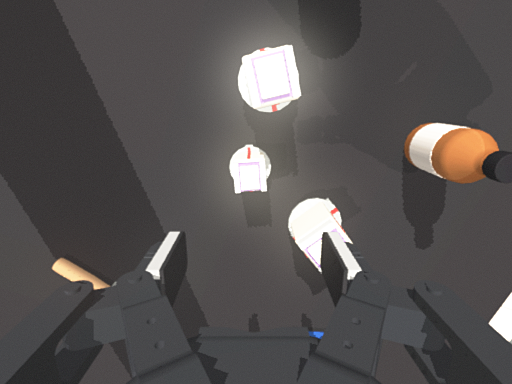

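The smallest clamp is at (250,168) in the wrist view, with its red strip at (248,152). It's nearly aligned with the jaws. Next I'll measure the cassette's white top and the disc.

```bash
python3 - <<'E'
from h import *
f=grab('wrist')
hsv=cv2.cvtColor(f['bgr'],cv2.COLOR_BGR2HSV)
c=f['bgr'][138:205,218:282]; cv2.imwrite('pics/w1c.png',cv2.resize(c,None,fx=9,fy=8.9,interpolation=cv2.INTER_CUBIC))
m=np.zeros(hsv.shape[:2],np.uint8); m[138:205,218:282]=(hsv[138:205,218:282,2]>110)*255
ys,xs=np.nonzero(m); print('bbox',xs.min(),xs.max(),ys.min(),ys.max())
p=np.zeros_like(m); p[138:205,218:282]=cv2.inRange(hsv[138:205,218:282],(118,25,60),(165,255,255))
P=np.argwhere(p)[:,::-1]; w=np.array([ray(f,u,v,73.5)[:2] for u,v in P],np.float32); print(len(w),cv2.minAreaRect(w))
# disc outer: width extremes at z 20
r=np.array([ray(f,xs.min(),166,20),ray(f,xs.max(),166,20)]);print(r.round(1),np.linalg.norm(r[1]-r[0]))
E
```

```text
bbox 221 281 138 204
94 ((542.634521484375, -125.97976684570312), (21.207603454589844, 30.81949234008789), 25.064470291137695)
[[ 510.  -139.6   20. ]
 [ 578.3 -113.1   20. ]] 73.24777906183962
```

View pics/w1c.png

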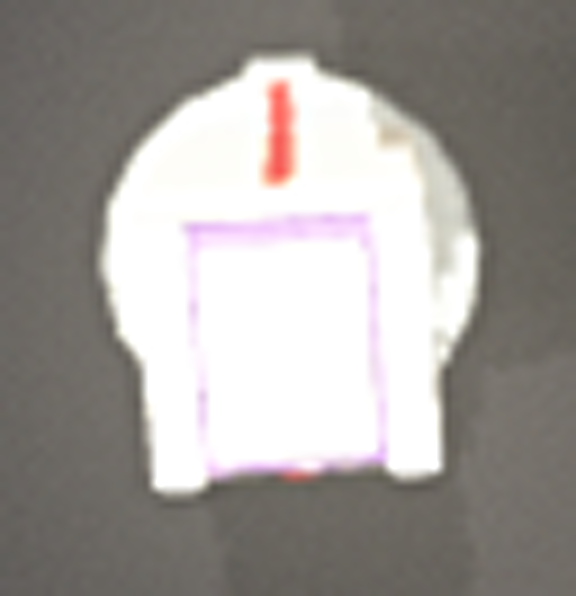

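apply_moves:
  steps:
    - [[-0.1,-0.2,-1,0,0,0.5],[0,0,-1,0,0,0.3],[0,0,-1,0,0,0],[0,0,-1,0,0,0],[0,0,0,0,0,0]]

```text
time_s: 2.43
eef_pos: [541.4, -127.9, 139.8]
orientation: [[0.415, 0.008, 0.91], [-0.91, -0.001, 0.415], [0.004, -1.0, 0.006]]
wrist_force: [-0.1, 0.3, -1.3]
gripper_width: 68.2
```

```bash
python3 - <<'E'
from h import *
f=grab('wrist');s=f['s'];print(s['eef_pos'],np.round(s['orientation'],3).tolist())
cv2.imwrite('pics/w2.png',f['bgr'])
hsv=cv2.cvtColor(f['bgr'],cv2.COLOR_BGR2HSV)
q=proj(f,[543,-126,73.5]);print(q); x0,y0=(q-60).astype(int); 
p=np.zeros(hsv.shape[:2],np.uint8);sl=np.s_[max(y0,0):y0+120,x0:x0+120];p[sl]=cv2.inRange(hsv[sl],(118,25,60),(165,255,255))
P=np.argwhere(p)[:,::-1]; w=np.array([ray(f,u,v,73.5)[:2] for u,v in P],np.float32); print(len(w),cv2.minAreaRect(w))
E
```

```text
[ 541.37172585 -127.8996784   139.7621676 ] [[0.415, 0.008, 0.91], [-0.91, -0.001, 0.415], [0.004, -1.0, 0.006]]
[255.23300089 204.2098149 ]
372 ((542.1403198242188, -125.26529693603516), (22.009878158569336, 31.358306884765625), 25.50185203552246)
```

apply_moves:
  steps:
    - [[0.03,0.1,-1,0,0.09,0.2],[0,0,-1,0,0,0],[0,0,-1,0,0,0],[0,0,-1,0,0,0],[0,0,0,0,0,0]]

```text
time_s: 2.9
eef_pos: [548.3, -128.6, 48.6]
orientation: [[0.424, 0.015, 0.905], [-0.906, -0.007, 0.424], [0.012, -1.0, 0.011]]
wrist_force: [-0.9, -0.0, -1.3]
gripper_width: 68.4
```

apply_moves:
  steps:
    - [[0,0,0,0,0,0],[0,0,0,0,0,0],[0,0,0,0,0,0],[0,0,0,0,0,0],[0,0,0,0,0,0]]

```text
time_s: 3.32
eef_pos: [552.3, -130.3, 57.0]
orientation: [[0.422, 0.024, 0.906], [-0.907, -0.01, 0.422], [0.019, -1.0, 0.018]]
wrist_force: [0.0, -0.3, 0.2]
gripper_width: 68.5
```

apply_moves:
  steps:
    - [[0,0,0,0,0,0],[0,0,0,0,0,0],[0,0,0,0,0,0],[0,0,0,0,0,0],[0,0,0,0,0,0]]

```text
time_s: 3.73
eef_pos: [553.2, -130.6, 59.2]
orientation: [[0.421, 0.027, 0.906], [-0.907, -0.01, 0.422], [0.021, -1.0, 0.02]]
wrist_force: [-0.2, 0.0, -0.1]
gripper_width: 68.8
```

```bash
python3 - <<'E'
from h import *
s=manip.read_state()
for k in s: print(k,np.round(s[k],3).tolist())
E
```

```text
time_s 3.733
qpos [-17.929, 35.535, 100.277, -0.137, 42.527, -42.77]
joint_velocities [0.014, 0.004, -0.018, -0.008, -0.037, 0.111]
effort [-0.001, -57.641, -21.283, -0.004, -0.094, 0.0]
eef_pos [553.219, -130.551, 59.151]
orientation [[0.421, 0.027, 0.906], [-0.907, -0.01, 0.422], [0.021, -1.0, 0.02]]
wrist_force [-0.184, 0.037, -0.088]
ft_torque [-0.015, -0.014, -0.05]
gripper_width 68.845
```

apply_moves:
  steps:
    - [[-0.15,0.07,0,0.04,0.12,0],[-0.15,0.07,-0.1,0.04,0.1,0],[-0.1,0.05,-0.2,0.03,0.1,0],[-0.05,0,-0.1,0,0,0],[0,0,0,0,0,0]]

```text
time_s: 4.15
eef_pos: [540.3, -125.1, 47.7]
orientation: [[0.422, -0.005, 0.907], [-0.907, 0.001, 0.422], [-0.003, -1.0, -0.004]]
wrist_force: [-0.1, 0.2, 0.9]
gripper_width: 68.4
```

apply_moves:
  steps:
    - [[0,0,-0.1,0,0,0],[0,0,-0.1,0,0,0],[0,0,0,0,0,0],[0,0,0,0,0,0],[0,0,0,0,0,0]]

```text
time_s: 4.57
eef_pos: [540.1, -125.0, 41.6]
orientation: [[0.422, -0.006, 0.907], [-0.907, 0.001, 0.422], [-0.003, -1.0, -0.005]]
wrist_force: [0.1, -0.8, 0.4]
gripper_width: 68.2
```

apply_moves:
  steps:
    - [[0.08,0,-0.1,0,-0.06,0],[0,0,0,0,0,0],[0,0,0,0,0,0],[0,0,0,0,0,0],[0,0,0,0,0,0]]

```text
time_s: 4.98
eef_pos: [542.6, -125.2, 39.1]
orientation: [[0.422, 0.001, 0.907], [-0.907, 0.001, 0.422], [-0.0, -1.0, 0.001]]
wrist_force: [0.2, -0.5, -0.6]
gripper_width: 68.3
```

apply_moves:
  steps:
    - [[0,0,0,0,0,0],[0,0,0,0,0,0],[0,0,0,0,0,0],[0,0,0,0,0,0],[0,0,0,0,0,0]]
  gripper: 0.2
  newtons: 45

```text
time_s: 5.4
eef_pos: [542.7, -125.2, 39.3]
orientation: [[0.422, 0.001, 0.907], [-0.907, 0.001, 0.422], [-0.0, -1.0, 0.001]]
wrist_force: [0.0, -0.4, -1.1]
gripper_width: 33.3
```

apply_moves:
  steps:
    - [[0,0,0,0,0,0],[0,0,0,0,0,0],[0,0,0,0,0,0],[0,0,0,0,0,0],[0,0,0,0,0,0]]

```text
time_s: 5.82
eef_pos: [542.7, -125.2, 39.4]
orientation: [[0.422, 0.001, 0.907], [-0.907, 0.0, 0.422], [0.0, -1.0, 0.001]]
wrist_force: [-0.3, 0.7, 0.4]
gripper_width: 33.3
```

apply_moves:
  steps:
    - [[0,0,0.3,0,0,0],[0,0,0.7,0,0,0],[0,0,0.9,0,0,0],[0,0,1,0,0,0],[0,0,1,0,0,0]]

```text
time_s: 6.23
eef_pos: [537.5, -123.6, 135.0]
orientation: [[0.422, -0.013, 0.907], [-0.907, 0.005, 0.422], [-0.01, -1.0, -0.01]]
wrist_force: [1.3, 0.2, -3.4]
gripper_width: 33.7
```

apply_moves:
  steps:
    - [[0,0.3,1,0,0,-0.2],[0,0.6,1,0,0,-0.2],[0,0.9,0.5,0,0,-0.2],[0,1,0.2,0,0,-0.2],[0,1,0,0,0,-0.2]]

```text
time_s: 6.65
eef_pos: [537.2, -29.4, 212.4]
orientation: [[0.333, -0.007, 0.943], [-0.943, 0.004, 0.333], [-0.006, -1.0, -0.005]]
wrist_force: [0.8, 0.3, -4.2]
gripper_width: 33.6
```

apply_moves:
  steps:
    - [[0,1,0,0,0,-0.2],[0,1,0,0,0,-0.2],[0,0.8,0,0,0,0],[0,0.5,0,0,0,0],[0,0.1,0,0,0,0]]

```text
time_s: 7.07
eef_pos: [534.6, 63.1, 214.5]
orientation: [[0.299, -0.008, 0.954], [-0.954, 0.005, 0.299], [-0.007, -1.0, -0.006]]
wrist_force: [0.0, 0.2, -3.7]
gripper_width: 33.8
```

apply_moves:
  steps:
    - [[0,0,0,0,0,0],[0,0,0,0,0,0],[0,0,0,0,0,0],[0,0,0,0,0,0],[0,0,0,0,0,0]]

```text
time_s: 7.48
eef_pos: [533.8, 61.3, 214.5]
orientation: [[0.299, -0.01, 0.954], [-0.954, 0.004, 0.299], [-0.007, -1.0, -0.008]]
wrist_force: [-0.1, -0.8, -4.3]
gripper_width: 33.3
```

```bash
cat > m.py <<'E'
from h import *
import sys
f=grab('wrist');s=f['s'];print(s['eef_pos'].round(2),np.round(s['orientation'],3).tolist())
cv2.imwrite(f'pics/{sys.argv[1]}.png',f['bgr'])
hsv=cv2.cvtColor(f['bgr'],cv2.COLOR_BGR2HSV)
for nm,m in (('red',cv2.inRange(hsv,(0,120,60),(10,255,255))|cv2.inRange(hsv,(170,120,60),(180,255,255))),('green',cv2.inRange(hsv,(50,80,50),(85,255,255)))):
    n,l,st,c=cv2.connectedComponentsWithStats(m)
    for i in range(1,n):
        if st[i,4]>15: print(nm,st[i],c[i].round(1),ray(f,*c[i],95).round(1))
E
python3 m.py w3
```

```text
[533.81  61.29 214.5 ] [[0.299, -0.01, 0.954], [-0.954, 0.004, 0.299], [-0.007, -1.0, -0.008]]
red [263  49  11   9  98] [267.9  53. ] [511.6 168.2  95. ]
red [263 127  11   8  78] [268.  130.9] [530.6 110.8  95. ]
red [249 200   9  46 345] [253.  223.7] [543.8  26.2  95. ]
green [293  61  16  28 181] [301.3  74.8] [542.1 160.9  95. ]
green [228  98  17  26 158] [235.6 110.9] [499.9 118.3  95. ]
```

View pics/w3.png

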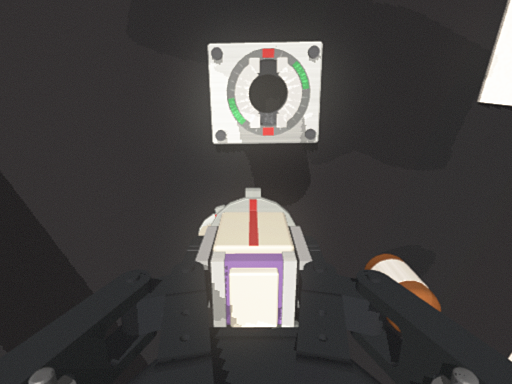

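The collar's red marks are at (268,53) and (268,131), its green bands at (301,75) and (236,111). The held clamp's lug shows at (253,193) with its strip upright. The collar centre by reds and by greens agree at (521,139.5); next I'll check that against the top view and check the hand camera against the held clamp.

```bash
python3 - <<'E'
from h import *
f=grab('wrist');t=grab('top');s=f['s'];R=np.array(s['orientation']);p=s['eef_pos']
print('topest',ray(t,193.2,214.2,95),ray(t,212.6,208,95))
hs=cv2.cvtColor(t['bgr'],cv2.COLOR_BGR2HSV)
for nm,m in (('red',cv2.inRange(hs,(0,90,60),(10,255,255))|cv2.inRange(hs,(170,90,60),(180,255,255))),('green',cv2.inRange(hs,(45,60,50),(85,255,255)))):
    n,l,st,c=cv2.connectedComponentsWithStats(m)
    for i in range(1,n):
        if st[i,4]>4 and st[i,0]<235: print(nm,st[i],c[i].round(1),ray(t,*c[i],95).round(1))
# clamp pt (x,y,z) -> tool: clamp x=tool z, clamp y=-tool x (z up=-tool y)
def T(x,y,z): return p+R@np.array([-y,39.4-z,x])
for q in [(0,24,3),(0,24,6),(0,24,0),(0,25,22.5),(0,18,22.5),(0,18,62.5)]: print(q,proj(f,T(*q)).round(1))
print(f['camera_matrix'])
g=cv2.cvtColor(f['bgr'],cv2.COLOR_BGR2GRAY); print(g[188:196:2,238:270].tolist())
E
```

```text
topest [509.245637   161.54051869  95.        ] [528.08669896 105.18578044  95.        ]
green [207 217   4   4  11] [208.6 218.5] [497.1 116.2  95. ]
(0, 24, 3) [252.8 185.9]
(0, 24, 6) [252.8 187.3]
(0, 24, 0) [252.8 184.4]
(0, 25, 22.5) [252.7 194.6]
(0, 18, 22.5) [252.7 206.9]
(0, 18, 62.5) [252.5 241.7]
[[295.94488996   0.         253.1918414 ]
 [  0.         295.94488996 186.30614688]
 [  0.           0.           1.        ]]
[[65, 63, 65, 65, 63, 63, 66, 109, 154, 157, 155, 155, 155, 156, 157, 156, 152, 152, 153, 154, 154, 150, 116, 59, 52, 55, 53, 54, 52, 54, 52, 54], [63, 66, 65, 65, 64, 63, 72, 131, 183, 182, 180, 181, 182, 182, 181, 182, 179, 180, 180, 182, 181, 183, 160, 60, 47, 54, 55, 53, 55, 55, 55, 53], [66, 66, 64, 65, 67, 60, 77, 144, 207, 207, 203, 206, 209, 208, 205, 206, 202, 203, 206, 204, 206, 209, 180, 68, 47, 54, 56, 52, 56, 54, 55, 54], [64, 70, 65, 65, 64, 65, 77, 145, 207, 204, 206, 204, 207, 208, 206, 202, 203, 205, 204, 205, 205, 208, 183, 66, 51, 54, 55, 54, 56, 57, 57, 52]]
```

```bash
python3 - <<'E'
from h import *
t=grab('top'); im=cv2.imread('pics/top0.png'); 
hs=cv2.cvtColor(im,cv2.COLOR_BGR2HSV)
for nm,m in (('red',cv2.inRange(hs,(0,90,60),(12,255,255))|cv2.inRange(hs,(168,90,60),(180,255,255))),('green',cv2.inRange(hs,(45,50,50),(85,255,255)))):
    n,l,st,c=cv2.connectedComponentsWithStats(m)
    for i in range(1,n):
        if st[i,4]>3 and 180<st[i,0]<320: print(nm,st[i],c[i].round(1),ray(t,*c[i],95).round(1),ray(t,*c[i],22.5).round(1))
w=cv2.inRange(hs,(110,20,90),(170,120,255)); w[:190]=0;w[220:]=0;w[:,:280]=0;w[:,302:]=0
P=np.argwhere(w)[:,::-1]; print(cv2.minAreaRect(np.array([ray(t,u,v,73.5)[:2] for u,v in P],np.float32)))
E
```

```text
red [255 130  10  11  34] [259.4 134.9] [747.4 -29.6  95. ] [763.3 -31.2  22.5]
red [250 134   8  15  20] [251.8 142. ] [725.5  -7.4  95. ] [740.2  -7.7  22.5]
red [267 140   2   3   4] [267.8 141. ] [729.3 -54.7  95. ] [744.2 -57.9  22.5]
red [265 144   3   3   4] [266.  144.8] [717.9 -49.6  95. ] [732.2 -52.5  22.5]
red [294 168   3   2   4] [295.  168.2] [ 648.8 -136.2   95. ] [ 659.  -144.    22.5]
red [267 204   2   2   4] [267.5 204.5] [540.3 -55.7  95. ] [544.3 -58.9  22.5]
red [211 206   3   4   8] [212.  207.5] [529.5 107.   95. ] [532.9 113.2  22.5]
red [192 213   3   3   7] [192.7 214. ] [509.8 163.   95. ] [512.  172.5  22.5]
red [250 215   3   2   4] [251.  215.5] [507.5  -7.6  95. ] [509.5  -8.   22.5]
green [193 201   5   6  13] [194.8 203.4] [541.  157.7  95. ] [545.  166.8  22.5]
green [206 216   7   5  16] [209.2 218.2] [498.  114.4  95. ] [499.5 121.1  22.5]
((541.5777587890625, -131.1531219482422), (18.706405639648438, 32.247642517089844), 26.965126037597656)
```

apply_moves:
  steps:
    - [[-0.2,0.5,0,0,-0.1,0.18],[-0.2,0.9,-0.2,-0.05,0,0],[-0.1,0.9,-0.5,0,0,0],[0,0.6,-0.6,0,0,0],[0,0.2,-0.4,0,0,0]]

```text
time_s: 8.1
eef_pos: [521.0, 142.6, 173.1]
orientation: [[0.314, 0.006, 0.95], [-0.95, 0.001, 0.314], [0.001, -1.0, 0.006]]
wrist_force: [-0.2, -0.4, -5.3]
gripper_width: 33.2
```

apply_moves:
  steps:
    - [[0,0,-0.2,0,0,0],[0,0,-0.1,0,0,0],[0,0,0,0,0,0],[0,0,0,0,0,0],[0,0,0,0,0,0]]

```text
time_s: 8.52
eef_pos: [519.9, 142.7, 164.0]
orientation: [[0.316, 0.004, 0.949], [-0.949, 0.0, 0.316], [0.001, -1.0, 0.003]]
wrist_force: [-0.4, 0.0, -3.5]
gripper_width: 33.3
```

apply_moves:
  steps:
    - [[0.03,-0.08,-0.2,0,0.04,0],[0,0,-0.2,0,0,0],[0,0,-0.2,0,0,0],[0,0,0,0,0,0],[0,0,0,0,0,0]]

```text
time_s: 8.93
eef_pos: [521.8, 138.9, 148.6]
orientation: [[0.314, 0.002, 0.95], [-0.95, 0.001, 0.314], [0.0, -1.0, 0.002]]
wrist_force: [0.2, -0.5, -3.7]
gripper_width: 33.8
```

```bash
python3 m.py w4; python3 - <<'E'
from h import *
im=cv2.imread('pics/w4.png')[130:280,150:360]
cv2.imwrite('pics/w4c.png',cv2.resize(im,None,fx=3.8,fy=3.8,interpolation=cv2.INTER_CUBIC))
E
```

```text
[521.75 138.89 148.64] [[0.314, 0.002, 0.95], [-0.95, 0.001, 0.314], [0.0, -1.0, 0.002]]
red [245 163  14  10 133] [251.8 167.4] [511.5 168.4  95. ]
red [249 200   9  46 335] [252.9 224.3] [524.6 130.8  95. ]
green [282 178  19  30 235] [292.4 192.3] [542.2 160.8  95. ]
green [204 216   8  11  66] [207.6 220.8] [494.6 123.6  95. ]
```

View pics/w4c.png

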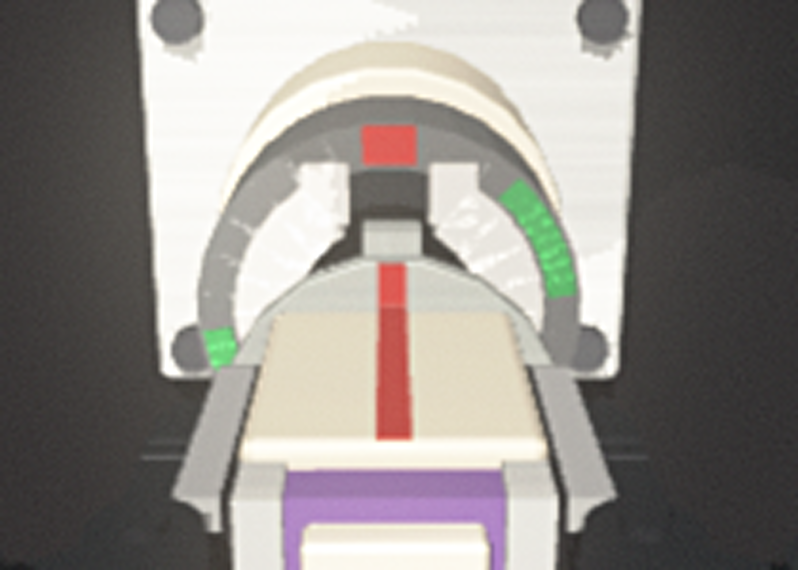

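Close above the collar, the lug (crop 391,240) is laterally centred on the gap (crop 389,195). Now the radial check, using pixel edges along that centre line.

```bash
python3 - <<'E'
from h import *
f=grab('wrist');s=f['s'];R=np.array(s['orientation']);p=s['eef_pos'];tx=R[:,0]
im=f['bgr']; print([(r,im[r,250:257].mean(0).round().astype(int).tolist()) for r in range(158,216)])
for r in range(160,200,4):
    print(r,[round(float((ray(f,253,r,z)-p)@tx),2) for z in (95,109.2,115.2,131.7)])
print(p.round(2), s['wrist_force'])
E
```

```text
[(158, [125, 131, 134]), (159, [125, 131, 134]), (160, [126, 131, 134]), (161, [127, 133, 133]), (162, [127, 133, 148]), (163, [106, 114, 197]), (164, [89, 96, 227]), (165, [90, 97, 225]), (166, [89, 97, 223]), (167, [89, 97, 223]), (168, [90, 97, 223]), (169, [89, 97, 223]), (170, [90, 96, 223]), (171, [88, 95, 225]), (172, [94, 101, 224]), (173, [115, 122, 181]), (174, [127, 132, 132]), (175, [95, 100, 100]), (176, [93, 98, 101]), (177, [94, 99, 102]), (178, [93, 98, 101]), (179, [94, 98, 102]), (180, [94, 99, 101]), (181, [94, 99, 102]), (182, [93, 98, 101]), (183, [91, 96, 100]), (184, [77, 83, 88]), (185, [75, 82, 86]), (186, [73, 80, 85]), (187, [96, 103, 106]), (188, [154, 163, 165]), (189, [177, 187, 188]), (190, [180, 190, 191]), (191, [198, 209, 209]), (192, [203, 214, 215]), (193, [203, 214, 214]), (194, [203, 214, 215]), (195, [203, 214, 215]), (196, [199, 210, 210]), (197, [182, 191, 189]), (198, [167, 176, 185]), (199, [125, 134, 203]), (200, [88, 95, 220]), (201, [86, 94, 223]), (202, [87, 95, 222]), (203, [89, 96, 222]), (204, [90, 97, 223]), (205, [88, 95, 222]), (206, [88, 96, 222]), (207, [88, 94, 222]), (208, [87, 94, 222]), (209, [92, 100, 222]), (210, [103, 110, 216]), (211, [84, 91, 194]), (212, [80, 88, 194]), (213, [80, 88, 195]), (214, [81, 88, 195]), (215, [79, 87, 193])]
160 [-36.1, -39.03, -40.27, -43.68]
164 [-33.49, -36.62, -37.95, -41.58]
168 [-30.86, -34.19, -35.6, -39.47]
172 [-28.21, -31.74, -33.24, -37.34]
176 [-25.53, -29.27, -30.85, -35.2]
180 [-22.84, -26.78, -28.45, -33.03]
184 [-20.12, -24.27, -26.03, -30.85]
188 [-17.38, -21.74, -23.58, -28.65]
192 [-14.62, -19.19, -21.12, -26.44]
196 [-11.83, -16.62, -18.64, -24.2]
[521.63 138.91 148.59] [-0.24224861  0.40186962 -3.76452382]
```

apply_moves:
  steps:
    - [[-0.04,0.09,0,0,0.02,0],[0,0,-0.1,0,0,0],[0,0,-0.1,0,0,0],[0,0,0,0,0,0],[0,0,0,0,0,0]]

```text
time_s: 9.45
eef_pos: [520.8, 141.8, 143.8]
orientation: [[0.314, 0.001, 0.949], [-0.949, 0.001, 0.314], [-0.0, -1.0, 0.001]]
wrist_force: [-0.7, -0.6, -3.3]
gripper_width: 33.6
```

```bash
python3 - <<'E'
from h import *
s=manip.read_state();print(s['eef_pos'],np.round(s['orientation'],4).tolist(),s['joint_velocities'].round(2),s['wrist_force'],s['ft_torque'])
E
```

```text
[520.78143881 141.80764864 143.75331476] [[0.3142, 0.0011, 0.9494], [-0.9494, 0.0008, 0.3142], [-0.0004, -1.0, 0.0013]] [ 0.04  0.22  0.24  0.05 -0.32  0.03] [-0.69094264 -0.58401044 -3.32729838] [-0.02380192  0.01990571 -0.00848457]
```

apply_moves:
  steps:
    - [[0,-0.024,-0.1,0,0,0],[0,0,-0.1,0,0,0],[0,0,-0.1,0,0,0],[0,0,-0.1,0,0,0],[0,0,0,0,0,0]]

```text
time_s: 9.87
eef_pos: [520.7, 141.1, 132.6]
orientation: [[0.314, 0.001, 0.949], [-0.949, 0.001, 0.314], [-0.0, -1.0, 0.001]]
wrist_force: [0.1, 0.4, -4.7]
gripper_width: 33.2
```

apply_moves:
  steps:
    - [[0,0,-0.06,0,0,0],[0,0,-0.06,0,0,0],[0,0,0,0,0,0],[0,0,0,0,0,0],[0,0,0,0,0,0]]

```text
time_s: 10.28
eef_pos: [520.7, 141.1, 129.1]
orientation: [[0.314, 0.001, 0.949], [-0.949, 0.001, 0.314], [-0.0, -1.0, 0.001]]
wrist_force: [0.4, -0.0, -3.3]
gripper_width: 33.4
```

apply_moves:
  steps:
    - [[0,0,-0.06,0,0,0],[0,0,-0.06,0,0,0],[0,0,-0.06,0,0,0],[0,0,0,0,0,0],[0,0,0,0,0,0]]

```text
time_s: 10.7
eef_pos: [520.9, 141.1, 124.4]
orientation: [[0.314, 0.001, 0.949], [-0.949, 0.001, 0.314], [-0.0, -1.0, 0.002]]
wrist_force: [0.5, -0.7, -3.7]
gripper_width: 33.6
```

apply_moves:
  steps:
    - [[0,0,-0.04,0,0,0],[0,0,-0.03,0,0,0],[0,0,0,0,0,0],[0,0,0,0,0,0],[0,0,0,0,0,0]]

```text
time_s: 11.12
eef_pos: [520.9, 141.1, 122.4]
orientation: [[0.314, 0.001, 0.949], [-0.949, 0.001, 0.314], [-0.0, -1.0, 0.002]]
wrist_force: [-1.0, -0.9, -4.2]
gripper_width: 33.1
```

apply_moves:
  steps:
    - [[0,0,-0.04,0,0,0],[0,0,-0.02,0,0,0],[0,0,0,0,0,0],[0,0,0,0,0,0],[0,0,0,0,0,0]]

```text
time_s: 11.53
eef_pos: [521.0, 141.1, 120.9]
orientation: [[0.314, 0.002, 0.949], [-0.949, 0.001, 0.314], [-0.0, -1.0, 0.002]]
wrist_force: [0.1, 0.1, -3.2]
gripper_width: 33.3
```

apply_moves:
  steps:
    - [[0,0,-0.02,0,0,0],[0,0,0,0,0,0],[0,0,0,0,0,0],[0,0,0,0,0,0],[0,0,0,0,0,0]]

```text
time_s: 11.95
eef_pos: [521.0, 141.2, 120.8]
orientation: [[0.314, 0.002, 0.949], [-0.949, 0.001, 0.314], [-0.0, -1.0, 0.002]]
wrist_force: [-0.9, -0.5, -2.4]
gripper_width: 33.7
```

apply_moves:
  steps:
    - [[0,0,-0.02,0,0,-0.2],[0,0,-0.02,0,0,-0.4],[0.003,0,-0.02,0,0,-0.5],[0.003,0,-0.02,0,0,-0.5],[0.003,0,-0.02,0,0,-0.4]]

```text
time_s: 12.37
eef_pos: [522.7, 141.4, 120.0]
orientation: [[0.135, 0.006, 0.991], [-0.991, 0.001, 0.135], [0.0, -1.0, 0.006]]
wrist_force: [-1.4, -0.4, 2.1]
gripper_width: 33.5
```

```bash
cat > st.py <<'E'
from h import *
s=manip.read_state();R=np.array(s['orientation']);p=np.array(s['eef_pos'])
print(p.round(2),'psi',np.degrees(np.arctan2(R[1,2],R[0,2])).round(2),'turned',(18.3-np.degrees(np.arctan2(R[1,2],R[0,2]))).round(2),'axis',(p+2*R[:,0]).round(2),'ty',R[:,1].round(4),'F',s['wrist_force'].round(2),'M',s['ft_torque'].round(3))
E
python3 st.py
```

```text
[522.68 141.41 120.04] psi 7.76 turned 10.54 axis [522.95 139.43 120.04] ty [ 5.8e-03  8.0e-04 -1.0e+00] F [-1.44 -0.43  2.13] M [-0.051  0.258  0.051]
```

apply_moves:
  steps:
    - [[-0.02,0,0,0,0.06,-0.4],[-0.02,0,-0.01,0,0,-0.5],[0,0,-0.01,0,0,-0.5],[0,0,-0.01,0,0,-0.5],[0,0,-0.01,0,0,-0.3]]

```text
time_s: 12.78
eef_pos: [523.5, 141.7, 120.8]
orientation: [[-0.071, 0.005, 0.997], [-0.997, 0.001, -0.071], [-0.001, -1.0, 0.005]]
wrist_force: [-2.1, 0.4, 1.0]
gripper_width: 33.3
```

```bash
python3 st.py
```

```text
[523.47 141.71 120.76] psi -4.1 turned 22.4 axis [523.33 139.71 120.76] ty [ 5.4e-03  7.0e-04 -1.0e+00] F [-2.09  0.43  0.99] M [0.06  0.399 0.071]
```

apply_moves:
  steps:
    - [[-0.04,0,0,0,0.06,-0.3],[-0.03,0,-0.01,0,0.02,-0.4],[-0.02,0,-0.01,0,0,-0.5],[-0.01,0,-0.01,0,0,-0.4],[-0.01,0,-0.02,0,0,-0.2]]

```text
time_s: 13.2
eef_pos: [522.4, 142.0, 120.6]
orientation: [[-0.239, 0.003, 0.971], [-0.971, 0.001, -0.239], [-0.002, -1.0, 0.003]]
wrist_force: [-0.8, -0.6, 1.6]
gripper_width: 33.3
```

```bash
python3 st.py
```

```text
[522.37 141.95 120.62] psi -13.84 turned 32.14 axis [521.89 140.01 120.62] ty [ 0.0029  0.0011 -1.    ] F [-0.76 -0.58  1.59] M [-0.073  0.174  0.029]
```

apply_moves:
  steps:
    - [[0,-0.02,-0.02,0,0.03,-0.3],[0,-0.01,-0.02,0,0,-0.3],[0,0,-0.02,0,0,-0.3],[0,0,-0.02,0,0,-0.3],[0,0,-0.02,0,0,-0.3]]

```text
time_s: 13.62
eef_pos: [523.7, 141.5, 119.8]
orientation: [[-0.371, 0.004, 0.929], [-0.929, 0.001, -0.371], [-0.003, -1.0, 0.003]]
wrist_force: [-0.4, -0.5, 3.0]
gripper_width: 33.2
```

```bash
python3 st.py
```

```text
[523.65 141.54 119.77] psi -21.77 turned 40.07 axis [522.91 139.68 119.76] ty [ 0.0041  0.0015 -1.    ] F [-0.42 -0.46  3.04] M [-0.149  0.214  0.035]
```

apply_moves:
  steps:
    - [[-0.02,0,-0.02,0,0.03,-0.25],[-0.02,0,-0.02,0,0,-0.25],[-0.01,0,-0.02,0,0,-0.25],[-0.01,0,-0.02,0,0,-0.25],[0,0,-0.02,0,0,-0.2]]

```text
time_s: 14.03
eef_pos: [523.7, 141.7, 118.7]
orientation: [[-0.474, 0.006, 0.881], [-0.881, 0.001, -0.474], [-0.004, -1.0, 0.005]]
wrist_force: [-0.4, 0.2, 3.4]
gripper_width: 33.6
```

```bash
python3 st.py
```

```text
[523.7  141.66 118.66] psi -28.28 turned 46.58 axis [522.75 139.9  118.65] ty [ 0.0059  0.0014 -1.    ] F [-0.39  0.24  3.35] M [-0.178  0.137  0.139]
```

apply_moves:
  steps:
    - [[-0.01,0,-0.01,0,0.05,-0.2],[-0.01,0,-0.01,0,0,-0.2],[-0.01,0,-0.01,0,0,-0.2],[-0.01,0,-0.01,0,0,-0.2],[0,0,-0.01,0,0,-0.2]]

```text
time_s: 14.45
eef_pos: [523.5, 141.8, 117.9]
orientation: [[-0.556, 0.004, 0.831], [-0.831, 0.001, -0.556], [-0.003, -1.0, 0.002]]
wrist_force: [-0.2, 0.2, 4.4]
gripper_width: 33.5
```

```bash
python3 st.py
```

```text
[523.54 141.75 117.87] psi -33.8 turned 52.1 axis [522.43 140.09 117.86] ty [ 0.0037  0.0014 -1.    ] F [-0.16  0.19  4.42] M [-0.128 -0.035  0.173]
```

apply_moves:
  steps:
    - [[0,0,0,0,0.03,-0.2],[-0.01,0,0,0,0,-0.2],[-0.01,0,0,0,0,-0.2],[-0.01,0,0,0,0,-0.2],[0,0,0,0,0,-0.2]]

```text
time_s: 14.87
eef_pos: [522.9, 141.9, 117.9]
orientation: [[-0.634, 0.001, 0.773], [-0.773, 0.002, -0.634], [-0.002, -1.0, 0.0]]
wrist_force: [-1.3, 0.3, 3.7]
gripper_width: 33.7
```

```bash
python3 st.py
```

```text
[522.92 141.87 117.92] psi -39.36 turned 57.66 axis [521.65 140.32 117.91] ty [ 0.0015  0.0016 -1.    ] F [-1.27  0.35  3.65] M [0.13  0.093 0.089]
```

apply_moves:
  steps:
    - [[0.01,-0.01,0,0,0,-0.2],[0,-0.01,0,0,0,-0.2],[0,-0.01,0,0,0,-0.2],[0,0,0,0,0,-0.2],[0,0,0,0,0,-0.2]]

```text
time_s: 15.28
eef_pos: [521.9, 141.9, 117.5]
orientation: [[-0.707, -0.001, 0.708], [-0.708, 0.003, -0.706], [-0.001, -1.0, -0.003]]
wrist_force: [-1.5, -0.4, 3.4]
gripper_width: 33.2
```

```bash
python3 st.py
```

```text
[521.93 141.89 117.53] psi -44.95 turned 63.25 axis [520.52 140.48 117.53] ty [-0.0011  0.0029 -1.    ] F [-1.51 -0.4   3.44] M [0.173 0.098 0.085]
```

apply_moves:
  steps:
    - [[0.03,-0.02,0,-0.03,0,-0.2],[0.02,-0.02,0,0,0,-0.2],[0.01,-0.01,0,0,0,-0.2],[0.01,0,0,0,0,-0.2],[0.01,0,0,0,0,-0.2]]

```text
time_s: 15.7
eef_pos: [522.6, 140.1, 115.8]
orientation: [[-0.772, -0.005, 0.636], [-0.636, -0.001, -0.772], [0.004, -1.0, -0.003]]
wrist_force: [-1.3, 2.3, 1.8]
gripper_width: 33.3
```

```bash
python3 st.py
```

```text
[522.6  140.12 115.79] psi -50.51 turned 68.81 axis [521.05 138.85 115.8 ] ty [-5.3e-03 -7.0e-04 -1.0e+00] F [-1.32  2.25  1.76] M [0.534 0.074 0.055]
```

apply_moves:
  steps:
    - [[0,0.02,-0.02,0,-0.05,0],[0,0,-0.02,0,0,0],[0,0,-0.02,0,0,0],[0,0,0,0,0,0],[0,0,0,0,0,0]]

```text
time_s: 16.12
eef_pos: [522.6, 140.2, 114.6]
orientation: [[-0.773, -0.001, 0.635], [-0.635, -0.001, -0.773], [0.001, -1.0, 0.001]]
wrist_force: [-2.0, -0.4, 1.9]
gripper_width: 33.5
```

```bash
python3 st.py
```

```text
[522.61 140.22 114.58] psi -50.6 turned 68.9 axis [521.07 138.95 114.58] ty [-5.0e-04 -1.4e-03 -1.0e+00] F [-2.   -0.41  1.89] M [-0.027  0.263 -0.04 ]
```

apply_moves:
  steps:
    - [[0.01,0,0.02,0,0,0],[0.01,0,0.02,0,0,0],[0,0,0,0,0,0],[0,0,0,0,0,0],[0,0,0,0,0,0]]

```text
time_s: 16.53
eef_pos: [522.7, 140.2, 115.4]
orientation: [[-0.773, -0.002, 0.635], [-0.635, -0.002, -0.773], [0.002, -1.0, 0.0]]
wrist_force: [-2.2, 0.8, 1.6]
gripper_width: 33.4
```

```bash
python3 st.py; python3 m.py w5 >/dev/null; python3 - <<'E'
from h import *
im=cv2.imread('pics/w5.png')[130:280,150:360]
cv2.imwrite('pics/w5c.png',cv2.resize(im,None,fx=3.8,fy=3.8,interpolation=cv2.INTER_CUBIC))
E
```

```text
[522.65 140.21 115.44] psi -50.58 turned 68.88 axis [521.11 138.94 115.45] ty [-0.0018 -0.0016 -1.    ] F [-2.16  0.77  1.62] M [ 0.09   0.295 -0.004]
```

View pics/w5c.png

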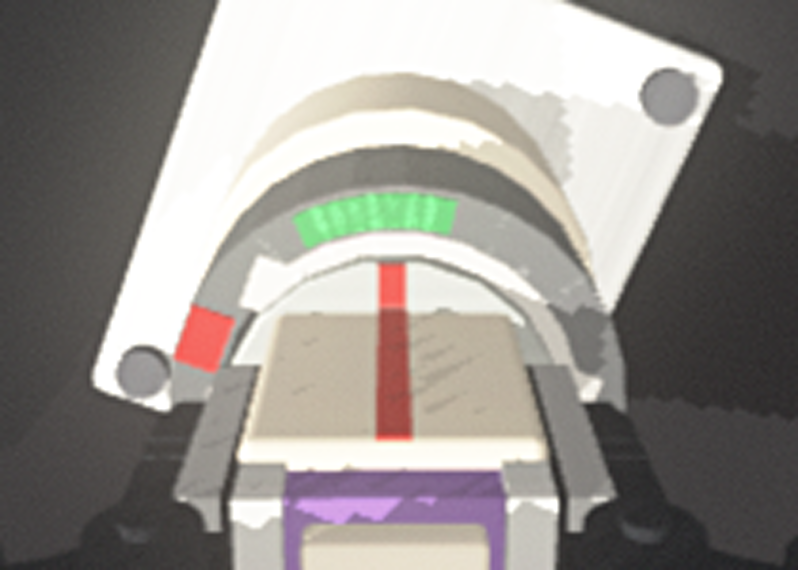

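The red strip is over the green band (crop 391,285), with the disc seated on the collar. Next: unload the spring, then check that the clamp stays down.

apply_moves:
  steps:
    - [[0.01,0,0.02,0,0,0],[0.01,0,0.01,0,0,0],[0,0,0,0,0,0],[0,0,0,0,0,0],[0,0,0,0,0,0]]

```text
time_s: 17.0
eef_pos: [522.8, 140.2, 115.9]
orientation: [[-0.773, -0.003, 0.635], [-0.635, -0.002, -0.773], [0.003, -1.0, -0.001]]
wrist_force: [-1.9, -0.3, 0.8]
gripper_width: 33.4
```

```bash
python3 st.py
```

```text
[522.76 140.19 115.91] psi -50.58 turned 68.88 axis [521.21 138.92 115.92] ty [-0.003  -0.0017 -1.    ] F [-1.93 -0.28  0.77] M [0.076 0.41  0.008]
```

apply_moves:
  steps:
    - [[-0.03,0,0.01,0,-0.03,0],[0,0,0,0,0,0],[0,0,0,0,0,0],[0,0,0,0,0,0],[0,0,0,0,0,0]]

```text
time_s: 17.42
eef_pos: [522.1, 140.1, 115.9]
orientation: [[-0.773, 0.0, 0.635], [-0.635, -0.002, -0.773], [0.001, -1.0, 0.002]]
wrist_force: [-2.1, 0.5, -0.4]
gripper_width: 33.3
```

```bash
python3 st.py
```

```text
[522.07 140.11 115.88] psi -50.58 turned 68.88 axis [520.52 138.84 115.88] ty [ 3.0e-04 -1.8e-03 -1.0e+00] F [-2.14  0.5  -0.44] M [ 0.019  0.167 -0.009]
```

Flush height, and nearly unloaded. Open the jaws.

apply_moves:
  steps:
    - [[0,0,0,0,0,0],[0,0,0,0,0,0],[0,0,0,0,0,0],[0,0,0,0,0,0],[0,0,0,0,0,0]]
  gripper: 0.75

```text
time_s: 17.83
eef_pos: [523.4, 140.1, 116.5]
orientation: [[-0.773, 0.003, 0.635], [-0.635, -0.002, -0.773], [-0.002, -1.0, 0.003]]
wrist_force: [0.4, 0.5, -0.0]
gripper_width: 63.8
```

apply_moves:
  steps:
    - [[0,0,0,0,0,0],[0,0,0,0,0,0],[0,0,0,0,0,0],[0,0,0,0,0,0],[0,0,0.1,0,0,0]]

```text
time_s: 18.25
eef_pos: [523.3, 140.0, 118.8]
orientation: [[-0.773, 0.003, 0.635], [-0.635, -0.002, -0.773], [-0.001, -1.0, 0.003]]
wrist_force: [-0.5, -0.5, -0.3]
gripper_width: 64.4
```

apply_moves:
  steps:
    - [[0,0,0.3,0,0,0],[0,0,0.6,0,0,0],[0,0,0.8,0,0,0],[0,0,0.8,0,0,0],[0,0,0.8,0,0,0]]

```text
time_s: 18.67
eef_pos: [521.1, 139.6, 203.1]
orientation: [[-0.773, -0.004, 0.635], [-0.635, -0.003, -0.773], [0.005, -1.0, -0.0]]
wrist_force: [0.0, -0.5, -0.8]
gripper_width: 63.8
```

apply_moves:
  steps:
    - [[0,-0.5,0.6,0,0,0],[0,-0.5,0.4,0,0,0],[0,-0.5,0,0,0,0],[0,0,0,0,0,0],[0,0,0,0,0,0]]

```text
time_s: 19.08
eef_pos: [522.3, 99.8, 235.0]
orientation: [[-0.773, 0.004, 0.635], [-0.635, -0.002, -0.773], [-0.002, -1.0, 0.004]]
wrist_force: [-0.3, 0.4, -0.6]
gripper_width: 64.5
```

```bash
python3 st.py; python3 m.py w6; python3 - <<'E'
from h import *
t=grab('scene'); im=cv2.imread('pics/w6.png')
c=cv2.resize(t['bgr'][130:230,255:375],(600,500),interpolation=cv2.INTER_CUBIC)
a=cv2.resize(im,(400,300)); out=np.zeros((300,800,3),np.uint8); out[:,:400]=a; out[:,400:760]=cv2.resize(c,(360,300)); cv2.imwrite('pics/fin.png',out)
E
```

```text
[522.25  99.84 235.04] psi -50.58 turned 68.88 axis [520.71  98.57 235.04] ty [ 0.0042 -0.0018 -1.    ] F [-0.26  0.44 -0.63] M [ 0.07  -0.01  -0.062]
[522.25  99.84 235.04] [[-0.773, 0.004, 0.635], [-0.635, -0.002, -0.773], [-0.002, -1.0, 0.004]]
red [216 129   4   7  22] [217.1 131.9] [535.1 153.5  95. ]
red [185 137   8  10  53] [188.1 141.4] [511.4 168.8  95. ]
red [246 161   9  10  54] [250.1 165.1] [530.2 110.7  95. ]
red [476 199  36  23 135] [491.9 210.3] [ 646.7 -103.1   95. ]
red [310 223  10   8  32] [314.6 225.4] [523.5  21.7  95. ]
green [203 118  25   8 126] [215.1 120.8] [541.8 160.9  95. ]
```

View pics/fin.png

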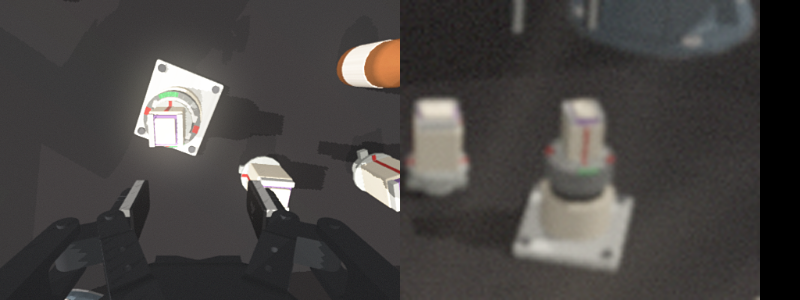

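The wrist half shows the clamp seated in the collar, block at (165,130). The scene half shows it upright with the disc against the collar and the other clamps undisturbed. Handing in.

```bash
python3 -c "
from plant import manip
print(manip.sign_off(), manip.read_state()['time_s'])"
```

```text
the job is handed in; nothing more can be done
the job is handed in; nothing more can be done
```

The smallest clamp is hanging in the bayonet collar, locked, flush and upright, and the gripper has let go and moved clear. I handed the job in at about 19 s of the 64 s allowed.

**What I did:** I gripped the clamp across its x faces and lowered its lugs through the entry gaps until they met the ledge. I then twisted it clockwise about 69°, pressing down with about 8 N at most, until it dropped.

**Last checks:**
- **Height:** with the load nearly off, the tool stood at z = 115.9 mm. That is the height worked out for a flush clamp; on the ledge it stood at 120.8 mm.
- **Final pictures:** the clamp is upright, its disc appears to be on the collar, and one red strip is over the green band. The parts of the scene in view looked undisturbed, but I did not separately check the brush and rack.

**What disagreed or went untested:**
- **Collar position:** the top camera put the collar about 4 mm from where the wrist camera did. I lined up by the wrist camera's close view of lug and gap.
- **Grip offset:** the clamp appeared to sit about 2 mm off the tool centre, so I allowed for that while turning.
- **Side force:** about 2 N of sideways force remained just before I let go.
- **Lock:** I did not try turning the clamp back to prove it was locked.

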